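File the rear seed box and pack up the sowing kit

ROBOT

A 7-joint arm with a two-finger parallel gripper is mounted at the origin on a cart in front of the work surface, level with it; the furniture and walls round the work are solid. World frame = base frame: x ahead of the robot, y to its left, z up, the work surface at z = 0. Lengths are in m, angles in rad, forces in N, time in s.
With the tool pointing down it reaches from about 0.425 to 0.875 m from the base axis. Payload 9.9 kg.
Tool frame: the origin (TCP) lies at the very end of the fingers, on their centre line; the grasp point (between the pads) lies 19 mm behind it; z points along the fingers, y is the line along which they close (so a half turn about z gives the same grasp; the last joint's range is limited). The gripper opens to 85 mm and grips with 20 to 120 N. Pads are 22 mm wide; open, the fingers measure 114 mm over their backs; the gripper's body (76 mm by 85 mm) begins 54 mm behind the grasp point. The pads swing forward as they close: fully open they stand 13 mm farther back than shut.
Start: joints at [1.114, 0.576, 0.025, 1.437, -0.015, 1.129, -0.057], TCP at [0.246, -0.629, 0.231] pointing down, gripper open.
Joint ranges: [-2.76, 2.76], [-0.34, 2.15], [-1.52, 1.57], [0.19, 2.46], [-1.09, 4.23], [0.17, 1.99], [-2.82, 2.82]. Speed limits (rad/s): [2.22, 2.22, 3.01, 3.01, 3.14, 3.14, 3.14].

INTERFACE

Orientations are given as a rotation vector (axis times angle).
In Python, from station import telemetry, eyes, bot gives the robot as it stands.
- The arm moves only by the tool servo_tool, never from a script. Its argument "steps" is one flat list of numbers, 5 for each row, row after row: the opening, from -1 (shut) to 1 (fully open), then the shift along the tool's x, y, z in cm, then the turn about the tool's z in rad. In form: [claw, dx, dy, dz, yaw, claw, dx, dy, dz, yaw, ...]. A call has 1 to 12 rows; each row is the pose to reach, as a shift and turn from the pose commanded when the call began, along the tool's axes at that moment; what a row does not reach only later rows make up. A row lasts 1/8 s, in which the tool goes at most 62.5 mm and 10.7 degrees, less where a joint would pass 70% of its speed; a pose out of reach is approached as far as the arm can. A call with a gripper value outside its range is refused whole. The fingers move at their own pace and stop on an object; "force" is the grip in N (left out, the last holds). Time passes only in rows, so rows that repeat a pose let the fingers close. It gives the time, the measured TCP pose, the force, the opening and the grip force at its end, in the units of the state.
- telemetry.read_state(): the state, without advancing time (a new reading comes with each control period).
- eyes.capture(name): name is "side" or "top" or "wrist"; returns a dict with "frame" (400x640x3 uint8, red, green, blue), "range_z" (400x640 float32, m along the optical axis (not along the pixel's ray), 0 where there is no reading), "K" (3x3 intrinsics, pixels), "world_from_camera" (4x4, takes a point from camera to world coordinates). Camera axes: x right, y up, looking along -z (the intrinsics and any distortion apply to the point x, -y, -z); pixel columns grow to the right and rows downward; lengths in m; the calibration is good to about 2 mm. A picture is of the moment at which its call begins.
- bot.sign_off(): hands the job in; it is judged then, once.
The state is a dict: "t": time; "qpos": joint angles; "joint_vel": joint speeds; "joint_efforts": joint torques, N m; "eef_pos": TCP position; "tool_rot": TCP orientation; "ft_force": force on the tool from outside, world axes, zero at the start; "ft_torque": the same for the moment, N m; "opening": opening from 0.0 (shut) to 1.0 (fully open); "gripper_force": force on a finger pad.
Only numpy, scipy, OpenCV 4.12 (cv2) and the standard library are available. Lean on these libraries where they do the work, as an engineer would, in place of code of your own. Each camera call takes 0.05 s, during which the arm holds its last target. There are 200 camera calls.

TASK

Pack up after sowing. The seed box that hangs at the very back of the full hook is finished with for this season: move the boxes in front of it over to the empty hook, then stand the rear box in a free slot of the open drawer and gently slide the drawer fully shut. Also put the tool trug, with its tools still in it, on top of the drawer unit so that its four posts sit fully home in the corner sockets; leave the saucer, the spoon rest and the seed packets where they are.

Things in the scene. Friction and masses are not known exactly. Their poses are not given: they have to be found in the camera images.
- full_stand: Fixed hook stand, wooden foot, steel post: seed boxes hang on it in a row about 26 mm apart, broad faces across the arm, each by the peak of its loop, origin 63 mm up. Level round arm of 6 mm, centre line 125 mm up, along the stand's -x: straight to 155 mm from the post axis, tip at 166 mm turned up 11 mm over the centre line; nothing is higher. Origin on the worktop at the post axis. 
- spare_stand: The same fixed hook stand, empty; about 200 mm to the left or right of the full one. Level round arm of 6 mm, centre line 125 mm up, along the stand's -x: straight to 155 mm from the post axis, tip at 166 mm turned up 11 mm over the centre line; nothing is higher. Origin on the worktop at the post axis. 
- rear_box: Plastic seed box, 50 mm wide (y), 14 thick (x), 74 tall, 60 g, hanging nearest the post (37 mm from its axis). Grey body 34 mm tall; above it a white hanging loop, 50 mm over its flat upright side bars (10 mm thick, 34 to 60 mm up). Loop opening: 32 mm wide, from 34 up to its peak 65 mm above the underside. Origin: middle of the underside, z up.
- box_a: A box just like rear_box (same size, loop and origin), hanging in front of it, nearer the arm's tip. Two to four such boxes are there; absent ones read None from the start.
- box_b: A box just like rear_box (same size, loop and origin), hanging in front of it, nearer the arm's tip. Two to four such boxes are there; absent ones read None from the start.
- box_c: A box just like rear_box (same size, loop and origin), hanging in front of it, nearer the arm's tip. Two to four such boxes are there; absent ones read None from the start.
- box_d: A box just like rear_box (same size, loop and origin), hanging in front of it, nearer the arm's tip. Two to four such boxes are there; absent ones read None from the start.
- drawer (a joint): How far the drawer is open, m: 0 fully shut, 0.105 fully open. Starts wide open; slides shut along the unit's +x against some 1.5 N of friction and light damping, no spring or latch.
- unit_top (a point): Middle of the top face of the fixed wooden drawer unit: 130 mm deep (x), 166 wide (y), top 114 mm above the worktop. x points to its back; the drawer opens to -x. Four round corner sockets in the top, 18 mm across, 2 mm chamfer, 14 mm deep, at x +-45, y +-63 mm from here.
- slot_0 (a point): Middle of the floor of a free file slot, next to the drawer's front panel (axes as the unit's). A box stands in it broad face to the front: 20 mm clear in x, 132 in y, partitions with peaked crests 31 mm high. Panel: inner face 22 mm in front, top edge 91 mm above the floor here. Drawer sides 32 mm high. Headroom in the unit 82 mm.
- slot_1 (a point): The same for the second free slot, 26 mm behind slot_0 (the slot behind it holds a box fixed in the drawer). Either free slot will do.
- drawer_handle (a point): Middle of the drawer's bar handle: round steel bar of 8 mm, 68 mm long along y, 22 mm in front of the drawer's front face, 78 mm above the worktop.
- tool_trug: Loose wooden tool tray, 124 (x) x 160 mm (y), 0.35 kg and 60 g of tools, on four round posts of 12 mm with tapered feet, 20 mm long, at x +-45, y +-63 mm: they fit the unit's sockets, either way round. Walls 62 mm high, end panels and bar 110 mm. Origin: in the middle at the level of the posts' feet, z up. Stands on the worktop at the start.
- trug_bar (a point): Middle of the trug's wooden carrying bar: 16 mm wide (x), 18 high, 146 long (y), 100 mm above the posts' feet, over the trug's centre.
- dibber: a turned wooden dibber, 134 mm long along y and 26 mm thick, lying in the trug. Origin: middle of its underside.
- marker: a marker pen, 135 mm long along y and 16 mm thick, lying in the trug. Origin: middle of its underside.
- saucer: bystander: a blue plastic saucer, 160 mm across and 28 mm high, near the front of the worktop. Origin: middle of its underside.
- spoon_rest: bystander: a ceramic spoon rest, 148 x 69 x 36 mm, at the back of the worktop between the drawer unit and the bread bin. Origin: middle of its underside.
- packet_a: bystander: a flat paper seed packet, 115 x 85 x 10 mm, the one farther from the robot of the two on the left. Origin: middle of its underside.

How it is judged:
By the outcome, as a careful person would: the job done as asked, in the order asked, and still so for the second after the job is handed in, with the robot touching nothing.
Of box_a, box_b, box_c, box_d only 2 to 4 are there at a start; the rules pass over those that are not, and their reading is None.
At some moment in a run one of tool_trug may be knocked a few centimetres aside while the robot is not near it.
It also fails if it takes over 210 s, if anything falls off the work surface, if the arm or the gripper's body presses on something with over 40 N, if the wrist force passes 120 N, or if a joint passes its speed limit or range.

## Working session

There is one attempt and no reset: what is moved stays moved. The work goes in short steps, Python scripts to look and compute and a tool call to move; the robot and the scene stay as the last step left them, time stands still between calls to the robot, and variables do not carry over. Pictures are saved under pics/ and viewed, at most 19 in all, crops included, and the job is handed in when it is done.

Besides the shell and the picture viewer there is one more tool, called after "Emit:" as a command line: name --argument value ..., lists and objects as JSON in quotes. servo_tool: Moves the arm, as the interface text tells. Its arguments: {"type":"object","properties":{"steps":{"type":"array","items":{"type":"number"}},"force":{"type":"number"}},"required":["steps"]}

```bash
ls; mkdir -p pics; python3 - <<'E'
from station import telemetry, eyes, bot
import cv2,numpy as np
print(telemetry.read_state())
for n in ("top","side"):
    d=eyes.capture(n); np.savez(f"pics/{n}0.npz",**d)
    cv2.imwrite(f"pics/{n}0.png",cv2.resize(d["frame"][:,:,::-1],(800,500)))
    print(n,d["K"],d["world_from_camera"],d.keys())
E
```

```text
pics
{'t': 0.0, 'qpos': array([ 1.11427916,  0.57647529,  0.0248377 ,  1.43794311, -0.01502186,
        1.12896651, -0.05648404]), 'joint_vel': array([-4.66638520e-04, -1.27021116e-03, -4.45080653e-05, -1.12157589e-03,
       -2.78407319e-04,  1.03919919e-03,  8.04208385e-05]), 'joint_efforts': array([ 6.18602680e-04, -7.65762663e+01,  2.25060582e+00, -2.85968578e+01,
        1.52266386e-02,  1.27066526e-02,  2.49436721e-05]), 'eef_pos': array([ 0.2456474 , -0.62822247,  0.2304683 ]), 'tool_rot': array([-3.08564303e+00, -5.81859591e-01,  5.58989418e-04]), 'ft_force': array([-0.43715179,  0.25027914, -0.3069202 ]), 'ft_torque': array([-0.05851048, -0.02443935, -0.03386838]), 'gripper_force': 0.0, 'opening': 1.00262801191565}
top [[493.6098419    0.         323.8088935 ]
 [  0.         493.6098419  205.35833555]
 [  0.           0.           1.        ]] [[-0.02479349  0.98818996 -0.15121472  0.31868087]
 [-0.9996842  -0.02388798  0.0078021   0.02210913]
 [ 0.00409775  0.15136041  0.98847015  1.59958344]
 [ 0.          0.          0.          1.        ]] dict_keys(['frame', 'range_z', 'K', 'world_from_camera'])
side [[411.89870089   0.         311.19314364]
 [  0.         411.89870089 198.46229288]
 [  0.           0.           1.        ]] [[-0.92056822  0.15030294 -0.36050405  0.0976131 ]
 [-0.39038018 -0.38372158  0.83687578  1.06956902]
 [-0.01254829  0.91113488  0.41191718  0.62059972]
 [ 0.          0.          0.          1.        ]] dict_keys(['frame', 'range_z', 'K', 'world_from_camera'])
```

View pics/top0.png

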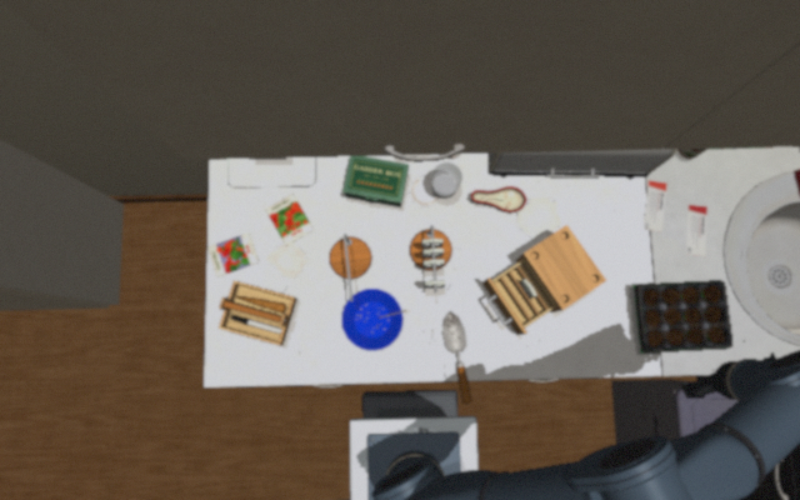

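View pics/side0.png

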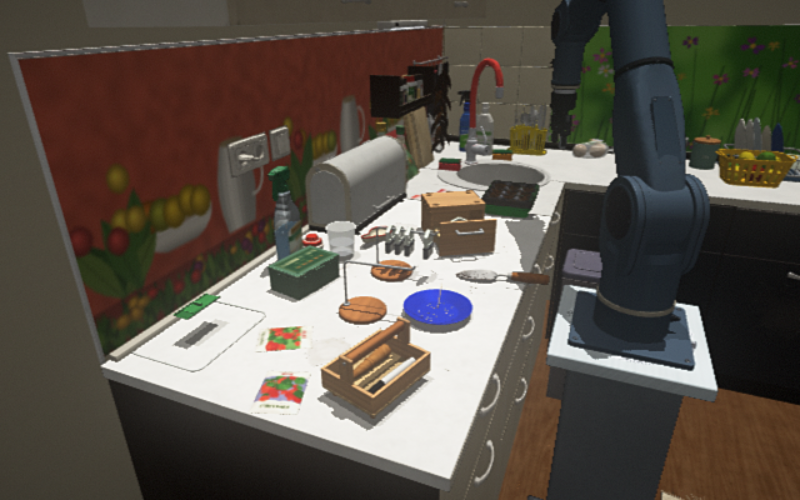

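The top view (640-px frame = picture×0.8) shows the full stand at picture (432,250), the spare one at (350,258), the trug at (258,313) and the drawer unit at (555,280). The side view agrees. Next I'll take enlarged crops.

```bash
cat > h.py <<'E'
import numpy as np, cv2
from station import telemetry, eyes, bot
from scipy.spatial.transform import Rotation as R
def cloud(d):
    z=d["range_z"]; K=d["K"]; v,u=np.mgrid[:z.shape[0],:z.shape[1]]
    p=np.stack([(u-K[0,2])/K[0,0]*z,-(v-K[1,2])/K[1,1]*z,-z],-1)
    T=d["world_from_camera"]; w=p@T[:3,:3].T+T[:3,3]; w[z==0]=np.nan
    return w
def ray(d,u,v,h):
    "world point at height h seen at pixel"
    K=d["K"];T=d["world_from_camera"]
    r=T[:3,:3]@np.array([(u-K[0,2])/K[0,0],-(v-K[1,2])/K[1,1],-1]); o=T[:3,3]
    return o+r*(h-o[2])/r[2]
def proj(d,p):
    K=d["K"];T=d["world_from_camera"]; c=T[:3,:3].T@(np.asarray(p)-T[:3,3])
    return K[0,0]*c[0]/-c[2]+K[0,2], -K[1,1]*c[1]/-c[2]+K[1,2]
def snap(n,name,box=None,s=1):
    d=eyes.capture(n); np.savez(f"pics/{name}.npz",**d); crop(d,name,box,s); return d
def crop(d,name,box=None,s=1):
    f=d["frame"]; 
    if box: f=f[box[1]:box[3],box[0]:box[2]]
    cv2.imwrite(f"pics/{name}.png",cv2.resize(f[:,:,::-1],None,fx=s,fy=s,interpolation=cv2.INTER_CUBIC))
def togo(p,yaw=None):
    "shift in tool axes (cm) from the measured pose to world p"
    s=telemetry.read_state(); M=R.from_rotvec(s["tool_rot"]).as_matrix()
    print("t",s["t"],"eef",s["eef_pos"].round(4),"to go cm",(M.T@(np.asarray(p)-s["eef_pos"])*100).round(2),"toolx",M[:,0].round(3),"tooly",M[:,1].round(3),"toolz",M[:,2].round(3))
E
python3 - <<'E'
from h import *
d=dict(np.load("pics/top0.npz"))
crop(d,"c1",(255,175,375,265),5); crop(d,"c2",(375,175,495,275),5)
w=cloud(d)
print("table z",np.nanmedian(w[180:190,220:240,2]))
for n,(u,v) in dict(trug=(258,313),unit=(565,270),full=(432,250),spare=(350,258)).items(): print(n,w[int(v*.8),int(u*.8)])
E
```

```text
table z 0.005964435135183188
trug [0.41937241 0.36826951 0.10894228]
unit [ 0.50410332 -0.37871538  0.11185402]
full [ 0.5567367  -0.05332582  0.13960283]
spare [0.56317481 0.15221125 0.01008089]
```

View pics/c1.png

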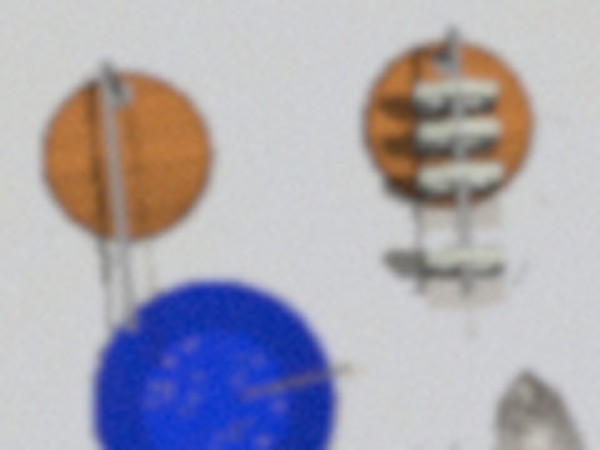

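View pics/c2.png

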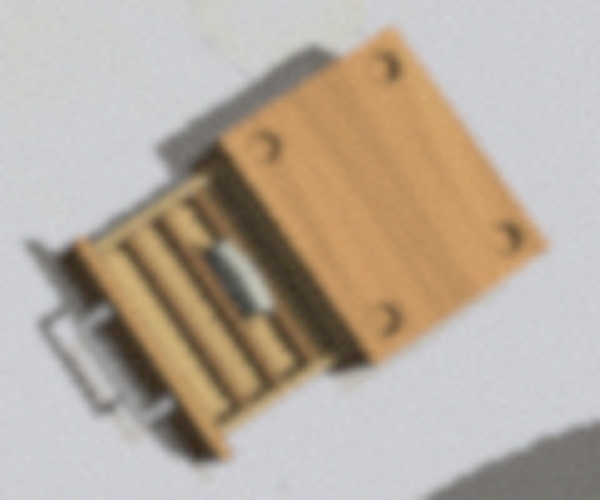

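Crop c1: three boxes hang in front of the rear one. Their loop tops are at crop (455,97) rear, (458,133), (460,178) and (465,262), and the arm tip is near (468,290). The spare arm runs from (108,75) to (128,325). Crop c2: the sockets are at (383,68), (267,147), (510,237) and (387,320). The two free slots lie next to the panel.

```bash
python3 - <<'E'
from h import *
d=dict(np.load("pics/top0.npz"))
f=lambda x,y,o,h:ray(d,x/5+o[0],y/5+o[1],h)[:2].round(4)
o=(255,175)
for n,x,y,h in [("post",455,52,.13),("rear",455,97,.137),("c",458,133,.137),("b",460,178,.137),("a",465,262,.137),("tip",468,292,.134),("sp_tail",110,75,.128),("sp_tip",129,325,.134),("sp post base",124,100,.01)]: print(n,f(x,y,o,h))
o=(375,175)
S=[f(x,y,o,.114) for x,y in [(383,68),(267,147),(510,237),(387,320)]]
print(S,np.mean(S,0)); v=S[0]-S[1]; print("x dir",np.degrees(np.arctan2(v[1],v[0])), np.linalg.norm(v)); v=S[2]-S[3]; print(np.degrees(np.arctan2(v[1],v[0])))
v=S[1]-S[3];print(np.degrees(np.arctan2(v[1],v[0])),np.linalg.norm(v))
w=cloud(d)
togo((0.49,-0.05,0.30))
E
```

```text
post [ 0.6031 -0.0583]
rear [ 0.5742 -0.057 ]
c [ 0.5522 -0.0581]
b [ 0.5249 -0.0584]
a [ 0.4743 -0.0598]
tip [ 0.4566 -0.0612]
sp_tail [0.5943 0.1511]
sp_tip [0.4419 0.1409]
sp post base [0.5996 0.1525]
[array([ 0.5884, -0.3823]), array([ 0.5412, -0.3084]), array([ 0.4824, -0.4528]), array([ 0.4339, -0.3749])] [ 0.511475 -0.3796  ]
x dir -57.4335904600848 0.08768722826044849
-58.093893196284625
31.788883266278372 0.12623604873410765
t 0.1 eef [ 0.2457 -0.6283  0.2305] to go cm [ 43.81 -44.96  -6.88] toolx [ 0.931  0.364 -0.   ] tooly [ 0.364 -0.931 -0.001] toolz [-0.001  0.001 -1.   ]
```

Emit:
servo_tool --steps '[1,0,0,-9,0,1,4,-4,-9,0,1,8,-8,-8,0.05,1,12,-12,-8,0.1,1,16,-16,-8,0.15,1,20,-20,-8,0.2,1,24,-24,-8,0.25,1,28,-28,-8,0.3,1,32,-33,-8,0.34,1,36,-37,-8,0.34,1,40,-41,-8,0.34,1,43.5,-44.5,-8,0.34]'

```text
t: 1.6
eef_pos: [0.4893, -0.0536, 0.3112]
tool_rot: [-3.141, -0.053, 0.0]
ft_force: [0.5, -0.3, 0.3]
opening: 1.0
gripper_force: 0.0
```

```bash
python3 - <<'E'
from h import *
d=snap("wrist","w1",None,1.25); print(d["K"],d["world_from_camera"].round(3)); togo((.515,-.058,.3))
w=cloud(d)
for p in [(.603,-.058,.13),(.574,-.057,.137),(.4743,-.0598,.137)]: print(proj(d,p))
E
```

```text
[[341.72240856   0.         318.21590724]
 [  0.         341.72240856 192.20311033]
 [  0.           0.           1.        ]] [[ 0.035  0.955  0.296  0.564]
 [-0.999  0.033  0.011 -0.051]
 [ 0.    -0.296  0.955  0.454]
 [ 0.     0.     0.     1.   ]]
t 1.65 eef [ 0.4915 -0.0466  0.3112] to go cm [2.3  1.23 1.11] toolx [0.999 0.041 0.001] tooly [ 0.041 -0.999 -0.004] toolz [ 0.001  0.004 -1.   ]
(np.float64(327.4645643616848), np.float64(39.34913317410167))
(np.float64(325.1163732370099), np.float64(74.1483151943462))
(np.float64(323.7837395537474), np.float64(183.4909907250069))
```

View pics/w1.png

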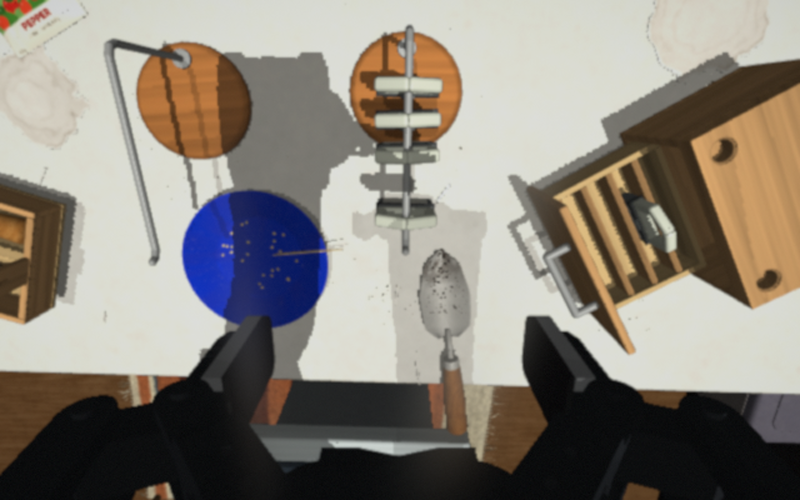

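The wrist view is clear. The full arm runs from picture (409,30) to (405,250), and the spare arm from (112,44) to (154,260). I'll fit the boxes and arms from its range image.

```bash
python3 - <<'E'
from h import *
d=dict(np.load("pics/w1.npz")); w=cloud(d)
P=w.reshape(-1,3); P=P[np.isfinite(P[:,0])]
m=P[(P[:,2]>.126)&(P[:,2]<.15)&(abs(P[:,1]+.058)<.035)&(P[:,0]>.43)&(P[:,0]<.63)]
off=m[abs(m[:,1]+.058)>.008]   # loops only
h,e=np.histogram(off[:,0],bins=np.arange(.43,.62,.004)); print([(round(a,3),int(b)) for a,b in zip(e,h) if b])
for lo,hi in [(.455,.49),(.51,.538),(.54,.562),(.565,.59)]:
    q=off[(off[:,0]>lo)&(off[:,0]<hi)]; 
    if len(q): print(len(q),q.mean(0).round(4),(q.min(0)+q.max(0))[:2]/2, np.degrees(np.polyfit(q[:,1],q[:,0],1)[0]), q[:,2].max(),np.ptp(q[:,1]))
q=(lambda a,b,h:ray(d,a/1.25,b/1.25,h)[:2].round(4))
print("full tail/tip",q(409,30,.128),q(405,245,.136)); print("spare",q(112,46,.128),q(146,225,.128),q(154,258,.138)," post base",q(183,60,.012),q(405,48,.012))
print("table",np.nanmedian(P[(abs(P[:,0]-.45)<.02)&(abs(P[:,1]-.05)<.02)][:,2]) if 1 else 0)
E
```

```text
[(np.float64(0.47), 13), (np.float64(0.474), 104), (np.float64(0.478), 123), (np.float64(0.482), 47), (np.float64(0.522), 63), (np.float64(0.526), 138), (np.float64(0.53), 109), (np.float64(0.534), 14), (np.float64(0.546), 11), (np.float64(0.55), 110), (np.float64(0.554), 146), (np.float64(0.558), 73), (np.float64(0.574), 110), (np.float64(0.578), 153), (np.float64(0.582), 98)]
287 [ 0.4788 -0.0616  0.1299] [ 0.47839521 -0.06053589] -1.1408543726019913 0.1354983923150091 0.04668371624715142
324 [ 0.529  -0.0603  0.13  ] [ 0.52853841 -0.05998543] -3.599957359392807 0.13513703747301942 0.04742303120360562
340 [ 0.5552 -0.059   0.1298] [ 0.55524898 -0.05877444] -3.235325263035422 0.13516871259029734 0.0462800661784926
361 [ 0.5798 -0.0581  0.1298] [ 0.57985775 -0.05867452] -1.04434498913873 0.13461988493758587 0.0469845834297899
full tail/tip [ 0.6155 -0.0573] [ 0.4613 -0.0605]
spare [0.598  0.1503] [0.4682 0.1446] [0.4444 0.1361]  post base [0.6002 0.1559] [ 0.6183 -0.0563]
table 0.010960911672916962
```

Emit:
servo_tool --steps '[1,-0.5,0.3,4,0,1,-1,0.5,8,0,1,-1,0.5,12,0,1,-1,0.5,14,0,1,-1,0.5,15,0,1,-1,0.5,15,0,1,-1,0.5,15,0]'

```text
t: 2.52
eef_pos: [0.4796, -0.0612, 0.1621]
tool_rot: [3.141, 0.051, 0.002]
ft_force: [0.6, -0.3, 0.7]
opening: 0.998
gripper_force: 0.0
```

```bash
python3 - <<'E'
from h import *
d=snap("wrist","w2",None,1.25); togo((.4787,-.0607,.096)); w=cloud(d)
P=w.reshape(-1,3); P=P[np.isfinite(P[:,0])]
m=P[(P[:,2]>.12)&(P[:,2]<.15)&(abs(P[:,1]+.058)<.035)&(P[:,0]>.43)&(P[:,0]<.63)]
off=m[abs(m[:,1]+.06)>.008]
h,e=np.histogram(off[:,0],bins=np.arange(.43,.62,.004)); print([(round(float(a),3),int(b)) for a,b in zip(e,h) if b])
for lo,hi in [(.455,.49),(.51,.538),(.54,.562),(.565,.59)]:
    q=off[(off[:,0]>lo)&(off[:,0]<hi)]
    if len(q): print(len(q),q.mean(0).round(4),((q.min(0)+q.max(0))[:2]/2).round(4),q[:,2].max(),np.ptp(q[:,1]))
s=P[(abs(P[:,2]-.125)<.008)&(P[:,1]>.12)&(P[:,1]<.17)&(P[:,0]<.6)]
if len(s): 
    a=np.polyfit(s[:,0],s[:,1],1); print("spare",len(s),a,s.min(0),s.max(0))
E
```

```text
t 2.575 eef [ 0.4797 -0.0611  0.1622] to go cm [-0.1  -0.05  6.62] toolx [0.999 0.033 0.002] tooly [ 0.033 -0.999  0.   ] toolz [ 0.002 -0.    -1.   ]
[(0.47, 17), (0.474, 321), (0.478, 404), (0.482, 344), (0.522, 190), (0.526, 466), (0.53, 461), (0.534, 86), (0.546, 30), (0.55, 425), (0.554, 545), (0.558, 328), (0.574, 536), (0.578, 636), (0.582, 415)]
1086 [ 0.4797 -0.0603  0.1285] [ 0.4786 -0.0602] 0.13516393390973913 0.0495716390054326
1203 [ 0.5295 -0.059   0.1291] [ 0.529  -0.0593] 0.1349760431741076 0.0494950036312731
1328 [ 0.5555 -0.0581  0.1292] [ 0.5555 -0.0588] 0.13570187304057385 0.05025740247148109
1587 [ 0.5797 -0.0573  0.129 ] [ 0.5802 -0.0583] 0.1361038088865717 0.049723490624138444
```

View pics/w2.png

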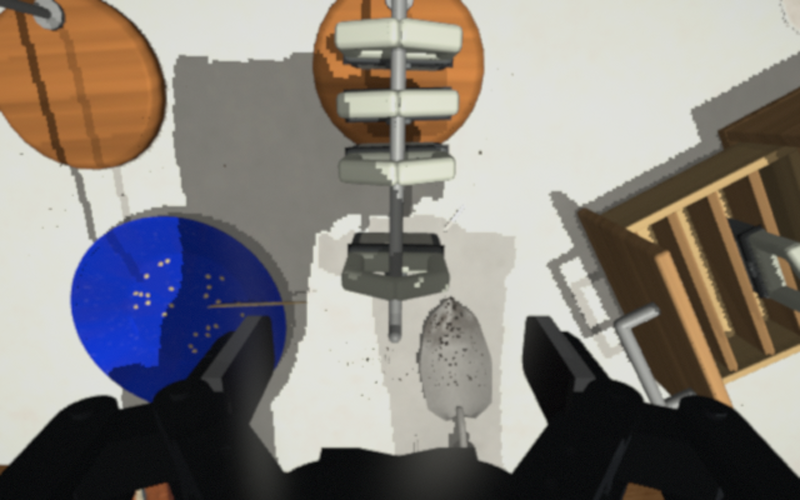

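The wrist view shows the front box centred between the pads at picture (397,270). Two free arm slots and the other boxes lie behind it. I'll descend and grip.

Emit:
servo_tool --steps '[1,-0.1,-0.1,2,0,1,-0.1,-0.1,4,0,1,-0.1,-0.1,5.5,0,1,-0.1,-0.1,6.8,0,1,-0.1,-0.1,6.8,0,0.1,-0.1,-0.1,6.8,0,0,-0.1,-0.1,6.8,0,0,-0.1,-0.1,6.8,0,0,-0.1,-0.1,6.8,0]' --force 25

```text
t: 3.7
eef_pos: [0.4784, -0.0601, 0.0939]
tool_rot: [3.141, 0.052, 0.002]
ft_force: [-1.5, 0.5, 6.4]
opening: 0.577
gripper_force: 25.9
```

Emit:
servo_tool --steps '[-0.1,0,0,-0.6,0,-0.1,0,0,-1.2,0,-0.1,0,0,-1.8,0,-0.1,0,0,-1.8,0,-0.1,-1.0,0,-1.8,0,-0.1,-2.2,0,-1.8,0,-0.1,-3.4,0,-1.8,0,-0.1,-4.6,0,-1.8,0,-0.1,-5.3,0,-1.8,0,-0.1,-5.3,0,-1.8,0]'

```text
t: 4.95
eef_pos: [0.4246, -0.0619, 0.1114]
tool_rot: [3.141, 0.051, -0.0]
ft_force: [-0.5, -0.4, -0.8]
opening: 0.58
gripper_force: 26.1
```

Emit:
servo_tool --steps '[-0.1,0,-2,0,0,-0.1,0,-5,0,0,-0.1,0,-9,0,0,-0.1,-0.5,-13,0,0,-0.1,-1.2,-17,0,0,-0.1,-1.5,-19.5,0,0,-0.1,-1.5,-20.2,0,0,-0.1,-1.5,-20.2,0,0,-0.1,-1.5,-20.2,0,0]'

```text
t: 6.08
eef_pos: [0.4037, 0.1384, 0.1112]
tool_rot: [3.141, 0.049, -0.0]
ft_force: [-0.1, -0.2, -0.8]
opening: 0.58
gripper_force: 26.2
```

```bash
python3 - <<'E'
from h import *
d=snap("wrist","w3",None,1.25); togo((.4787,-.0607,.096)); w=cloud(d)
P=w.reshape(-1,3); P=P[np.isfinite(P[:,0])]
s=P[(P[:,2]>.114)&(P[:,2]<.135)&(P[:,1]>.11)&(P[:,1]<.18)&(P[:,0]>.46)&(P[:,0]<.592)]
if len(s): print("spare",len(s),np.polyfit(s[:,0],s[:,1],1),s.min(0),s.max(0),np.ptp(s[:,1]))
E
```

```text
t 6.125 eef [0.4037 0.1383 0.1113] to go cm [ 6.88 20.13  1.54] toolx [ 1.     0.031 -0.   ] tooly [ 0.031 -1.     0.   ] toolz [-0. -0. -1.]
spare 2320 [0.09608386 0.09851864] [0.46007617 0.1400631  0.12430285] [0.50563221 0.14998684 0.13085141] 0.009923739571944479
```

View pics/w3.png

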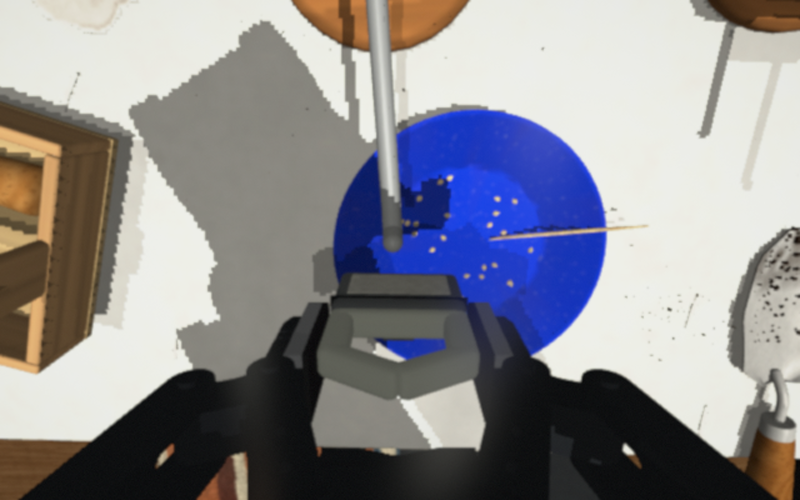

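Wrist view: the spare tip is at picture (393,243), in line with the loop opening at (400,340). I'll slide it on along the fitted arm line and hang it.

Emit:
servo_tool --steps '[-0.1,0,0.1,0,-0.06,-0.1,1,0.04,0,-0.06,-0.1,2.5,-0.06,0,-0.06,-0.1,4.5,-0.19,0,-0.06,-0.1,7,-0.35,0,-0.06,-0.1,9.5,-0.52,0,-0.06,-0.1,12,-0.68,0,-0.06,-0.1,14,-0.81,0,-0.06,-0.1,15.3,-0.9,0,-0.06,-0.1,15.7,-0.92,0,-0.06,-0.1,15.7,-0.92,0.8,-0.06,-0.1,15.7,-0.92,1.3,-0.06]'

```text
t: 7.62
eef_pos: [0.5591, 0.1538, 0.0976]
tool_rot: [3.138, 0.146, -0.002]
ft_force: [-0.2, 0.9, -1.0]
opening: 0.581
gripper_force: 26.2
```

Emit:
servo_tool --steps '[-0.1,0,0,0.3,0,-0.1,0,0,0.4,0,-0.1,0,0,0.4,0,0.3,0,0,0.4,0,0.6,0,0,0.4,0,1,0,0,0.4,0,1,0,0,0.4,0,1,0,0,-3,0,1,0,0,-7,0,1,0,0,-7,0]'

```text
t: 8.88
eef_pos: [0.5618, 0.1545, 0.1712]
tool_rot: [-3.137, -0.145, -0.008]
ft_force: [-0.5, 0.6, -0.9]
opening: 1.002
gripper_force: 0.0
```

```bash
python3 - <<'E'
from h import *
d=snap("wrist","w4",None,1); togo((.529,-.0594,.16)); w=cloud(d)
P=w.reshape(-1,3); P=P[np.isfinite(P[:,0])]
m=P[(P[:,2]>.127)&(P[:,2]<.15)&(P[:,1]>.12)&(P[:,1]<.19)&(P[:,0]>.43)&(P[:,0]<.63)]
q=m[abs(m[:,1]-.152)>.008]; print(len(q),q.mean(0),q.min(0),q.max(0))
E
```

```text
t 8.925 eef [0.5608 0.1541 0.1695] to go cm [-5.14 20.96  0.92] toolx [0.996 0.093 0.003] tooly [ 0.093 -0.996 -0.001] toolz [ 0.003  0.001 -1.   ]
921 [0.54405009 0.14862067 0.1302261 ] [0.45922592 0.12867528 0.12701312] [0.56677582 0.17358524 0.13575005]
```

Emit:
servo_tool --steps '[1,-0.5,2,0,0.03,1,-1,5,0,0.07,1,-2,9,0,0.07,1,-3,13,0,0.07,1,-4,17,0,0.07,1,-5.1,20,0,0.07,1,-5.1,20.9,0,0.07,1,-5.1,20.9,0,0.07,1,-5.1,20.9,0,0.07]'

```text
t: 10.05
eef_pos: [0.5287, -0.0578, 0.168]
tool_rot: [-3.141, -0.038, 0.001]
ft_force: [0.1, -0.3, 0.3]
opening: 1.0
gripper_force: 0.0
```

```bash
cat >> h.py <<'E'
def loops(d,xs,yc,a=0):
    P=cloud(d).reshape(-1,3); P=P[np.isfinite(P[:,0])]
    for x in xs:
        m=P[(P[:,2]>.122)&(P[:,2]<.15)&(abs(P[:,0]-x)<.012)&(abs(P[:,1]-yc)<.034)]
        q=m[abs(m[:,1]-yc)>.008]
        if len(q)>20: print("loop",len(q),((q.min(0)+q.max(0))[:2]/2).round(4),q[:,2].max().round(4),np.ptp(q[:,1]).round(4))
E
python3 - <<'E'
from h import *
d=snap("wrist","w5"); loops(d,(.529,.5555,.58),-.059); togo((.529,-.0592,.094))
E
```

```text
loop 982 [ 0.5294 -0.0594] 0.135 0.049
loop 1046 [ 0.5558 -0.0587] 0.135 0.0495
loop 1146 [ 0.5802 -0.0585] 0.1356 0.0496
t 10.1 eef [ 0.5288 -0.0577  0.1681] to go cm [0.02 0.16 7.41] toolx [ 1.     0.024 -0.   ] tooly [ 0.024 -1.    -0.001] toolz [-0.     0.001 -1.   ]
```

Emit:
servo_tool --steps '[1,0,0.15,3,0,1,0,0.15,5.5,0,1,0,0.15,7,0,1,0,0.15,7.4,0,1,0,0.15,7.4,0,0.1,0,0.15,7.4,0,0,0,0.15,7.4,0,0,0,0.15,7.4,0,0,0,0.15,7.4,0]' --force 25

```text
t: 11.22
eef_pos: [0.5292, -0.0602, 0.0948]
tool_rot: [-3.141, -0.036, -0.002]
ft_force: [-0.7, 1.1, 6.7]
opening: 0.585
gripper_force: 25.6
```

Emit:
servo_tool --steps '[-0.1,0,0,-0.6,0,-0.1,0,0,-1.2,0,-0.1,0,0,-1.8,0,-0.1,-0.5,0,-1.8,0,-0.1,-1.5,0,-1.8,0,-0.1,-3,0,-1.8,0,-0.1,-5,0,-1.8,0,-0.1,-7,0,-1.8,0,-0.1,-9,0,-1.8,0,-0.1,-10.2,0,-1.8,0,-0.1,-10.4,0,-1.8,0,-0.1,-10.4,0,-1.8,0]'

```text
t: 12.72
eef_pos: [0.4253, -0.0628, 0.1124]
tool_rot: [-3.141, -0.036, -0.001]
ft_force: [0.2, 0.1, -1.1]
opening: 0.585
gripper_force: 26.2
```

Emit:
servo_tool --steps '[-0.1,0,-2,0,0,-0.1,0,-5,0,0,-0.1,0,-9,0,0,-0.1,-0.8,-13,0,-0.03,-0.1,-1.8,-17,0,-0.06,-0.1,-2,-19,0,-0.07,-0.1,-2,-19.9,0,-0.07,-0.1,-2,-19.9,0,-0.07,-0.1,-2,-19.9,0,-0.07]'

```text
t: 13.85
eef_pos: [0.4004, 0.1347, 0.1122]
tool_rot: [3.138, 0.143, -0.0]
ft_force: [0.6, -0.8, 0.1]
opening: 0.586
gripper_force: 26.2
```

```bash
python3 - <<'E'
from h import *
s=telemetry.read_state(); x=.533; print(s["gripper_force"],s["opening"])
print("line y here",.0961*s["eef_pos"][0]+.0985)
togo((x,.0961*x+.0985,.094))
E
```

```text
26.159633263232536 0.586351443826327
line y here 0.1369817592511986
t 13.85 eef [0.4004 0.1347 0.1122] to go cm [13.34 -0.29  1.82] toolx [ 0.996  0.091 -0.   ] tooly [ 0.091 -0.996  0.   ] toolz [-0. -0. -1.]
```

Emit:
servo_tool --steps '[-0.1,0,-0.23,0,0,-0.1,0.5,-0.23,0,0,-0.1,2,-0.24,0,0,-0.1,4,-0.25,0,0,-0.1,6,-0.26,0,0,-0.1,8.5,-0.27,0,0,-0.1,11,-0.28,0,0,-0.1,12.6,-0.29,0,0,-0.1,13.3,-0.29,0,0,-0.1,13.3,-0.29,0,0,-0.1,13.3,-0.29,0.8,0,-0.1,13.3,-0.29,1.3,0]'

```text
t: 15.35
eef_pos: [0.5316, 0.1508, 0.0987]
tool_rot: [3.138, 0.146, -0.001]
ft_force: [-0.0, -0.2, -0.4]
opening: 0.583
gripper_force: 26.2
```

Emit:
servo_tool --steps '[-0.1,0,0,0.3,0,-0.1,0,0,0.45,0,-0.1,0,0,0.45,0,0.3,0,0,0.45,0,0.6,0,0,0.45,0,1,0,0,0.45,0,1,0,0,0.45,0,1,0,0,-3,0,1,0,0,-7,0,1,0,0,-7,0]'

```text
t: 16.6
eef_pos: [0.534, 0.1515, 0.1721]
tool_rot: [-3.137, -0.145, -0.008]
ft_force: [0.6, 0.8, -1.2]
opening: 1.001
gripper_force: 0.0
```

```bash
python3 - <<'E'
from h import *
d=snap("wrist","w6",None,1.25); loops(d,(.533,.56),.151); togo((.5557,-.0587,.168))
E
```

```text
loop 953 [0.5324 0.1508] 0.1353 0.0493
loop 1006 [0.56  0.153] 0.1364 0.0494
t 16.65 eef [0.533  0.1511 0.1704] to go cm [ 0.31 21.1   0.23] toolx [0.996 0.093 0.003] tooly [ 0.093 -0.996 -0.001] toolz [ 0.003  0.001 -1.   ]
```

View pics/w6.png

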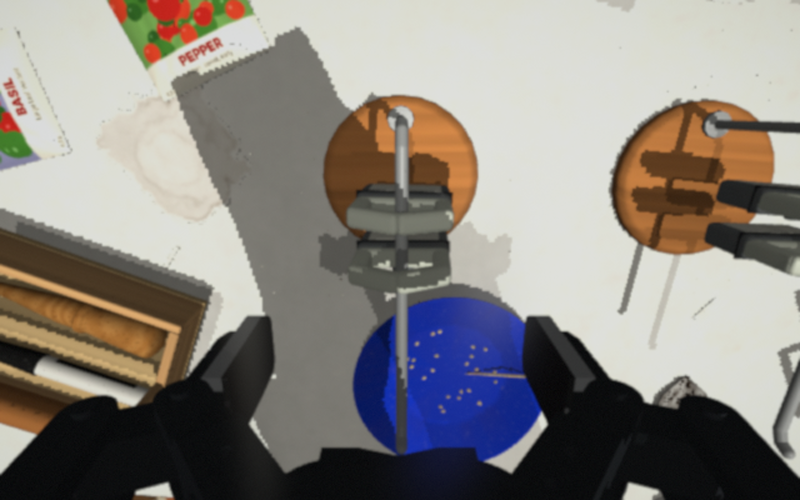

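The picture shows two boxes hanging squarely on the spare arm, at (400,215) and (400,262). Next is the third box.

Emit:
servo_tool --steps '[1,0.1,2,0,0.03,1,0.2,5,0,0.07,1,0.3,9,0,0.07,1,0.3,13,0,0.07,1,0.3,17,0,0.07,1,0.3,20,0,0.07,1,0.3,21.2,0,0.07,1,0.3,21.2,0,0.07,1,0.3,21.2,0,0.07]'

```text
t: 17.77
eef_pos: [0.5548, -0.0585, 0.169]
tool_rot: [-3.141, -0.038, 0.001]
ft_force: [0.4, -0.2, -0.3]
opening: 1.001
gripper_force: 0.0
```

```bash
python3 - <<'E'
from h import *
togo((.5557,-.0588,.094))
E
```

```text
t 17.775 eef [ 0.5548 -0.0585  0.169 ] to go cm [0.09 0.04 7.5 ] toolx [ 1.     0.024 -0.001] tooly [ 0.024 -1.    -0.001] toolz [-0.001  0.001 -1.   ]
```

Emit:
servo_tool --steps '[1,0.1,0,3,0,1,0.1,0,5.5,0,1,0.1,0,7,0,1,0.1,0,7.5,0,1,0.1,0,7.5,0,0.1,0.1,0,7.5,0,0,0.1,0,7.5,0,0,0.1,0,7.5,0,0,0.1,0,7.5,0]' --force 25

```text
t: 18.9
eef_pos: [0.5564, -0.0596, 0.0948]
tool_rot: [-3.141, -0.036, -0.002]
ft_force: [0.4, 2.2, 5.2]
opening: 0.586
gripper_force: 25.7
```

Emit:
servo_tool --steps '[-0.1,0,0,-0.6,0,-0.1,0,0,-1.2,0,-0.1,0,0,-1.8,0,-0.1,-0.5,0,-1.8,0,-0.1,-2,0,-1.8,0,-0.1,-4,0,-1.8,0,-0.1,-6.5,0,-1.8,0,-0.1,-9,0,-1.8,0,-0.1,-11.5,0,-1.8,0,-0.1,-12.8,0,-1.8,0,-0.1,-13,0,-1.8,0,-0.1,-13,0,-1.8,0]'

```text
t: 20.4
eef_pos: [0.4269, -0.0628, 0.1124]
tool_rot: [-3.141, -0.036, -0.002]
ft_force: [0.1, 1.1, 0.1]
opening: 0.585
gripper_force: 26.2
```

Emit:
servo_tool --steps '[-0.1,0,-2,0,0,-0.1,0,-5,0,0,-0.1,0,-9,0,0,-0.1,-0.8,-13,0,-0.03,-0.1,-1.8,-17,0,-0.06,-0.1,-2,-19,0,-0.07,-0.1,-2,-20,0,-0.07,-0.1,-2,-20,0,-0.07,-0.1,-2,-20,0,-0.07]'

```text
t: 21.52
eef_pos: [0.4017, 0.1357, 0.1122]
tool_rot: [3.138, 0.143, -0.0]
ft_force: [-0.6, 1.0, -1.6]
opening: 0.585
gripper_force: 26.2
```

```bash
python3 - <<'E'
from h import *
s=telemetry.read_state(); x=.505; print(s["gripper_force"],s["opening"])
print("line y here",.0961*s["eef_pos"][0]+.0985)
togo((x,.0961*x+.0985,.094))
E
```

```text
26.193459006026387 0.5849834659804143
line y here 0.13710536914778415
t 21.525 eef [0.4017 0.1357 0.1122] to go cm [10.39 -0.19  1.82] toolx [ 0.996  0.091 -0.   ] tooly [ 0.091 -0.996  0.   ] toolz [-0. -0. -1.]
```

Emit:
servo_tool --steps '[-0.1,0,-0.14,0,0,-0.1,0.5,-0.14,0,0,-0.1,1.5,-0.15,0,0,-0.1,3,-0.16,0,0,-0.1,5,-0.17,0,0,-0.1,7,-0.17,0,0,-0.1,9,-0.18,0,0,-0.1,10.1,-0.19,0,0,-0.1,10.4,-0.19,0,0,-0.1,10.4,-0.19,0,0,-0.1,10.4,-0.19,0.8,0,-0.1,10.4,-0.19,1.3,0]'

```text
t: 23.02
eef_pos: [0.5042, 0.1481, 0.0987]
tool_rot: [3.138, 0.146, -0.001]
ft_force: [0.3, -0.3, -0.3]
opening: 0.583
gripper_force: 26.2
```

Emit:
servo_tool --steps '[-0.1,0,0,0.3,0,-0.1,0,0,0.45,0,-0.1,0,0,0.45,0,0.3,0,0,0.45,0,0.6,0,0,0.45,0,1,0,0,0.45,0,1,0,0,0.45,0,1,0,0,-3,0,1,0,0,-7,0,1,0,0,-7,0]'

```text
t: 24.28
eef_pos: [0.5064, 0.1487, 0.1719]
tool_rot: [-3.137, -0.145, -0.008]
ft_force: [-0.1, 0.6, -0.6]
opening: 1.0
gripper_force: 0.0
```

Emit:
servo_tool --steps '[1,0.5,2,0,0.03,1,1.3,5,0,0.07,1,2.4,9,0,0.07,1,3.5,13,0,0.07,1,4.5,17,0,0.07,1,5.5,20,0,0.07,1,5.6,21.2,0,0.07,1,5.6,21.2,0,0.07,1,5.6,21.2,0,0.07]'

```text
t: 25.4
eef_pos: [0.5797, -0.0563, 0.169]
tool_rot: [-3.141, -0.038, 0.001]
ft_force: [-0.7, 0.5, 0.3]
opening: 1.001
gripper_force: 0.0
```

```bash
python3 - <<'E'
from h import *
d=snap("wrist","w7",None,1.25); loops(d,(.58,),-.0587); loops(d,(.505,.533,.56),.151);togo((.58,-.0584,.094))
d=snap("top","t7",(255,175,375,265),5); loops(d,(.505,.533,.56),.151)
E
```

```text
loop 974 [ 0.5806 -0.0587] 0.1354 0.0493
loop 728 [0.5025 0.1323] 0.1356 0.0213
loop 481 [0.5346 0.1306] 0.1325 0.0136
loop 242 [0.5616 0.1305] 0.1295 0.008
t 25.45 eef [ 0.5798 -0.0562  0.1692] to go cm [0.02 0.22 7.52] toolx [ 1.     0.025 -0.   ] tooly [ 0.025 -1.    -0.001] toolz [-0.     0.001 -1.   ]
loop 36 [0.5059 0.1494] 0.1366 0.0482
loop 34 [0.5334 0.1521] 0.1377 0.0486
loop 34 [0.5608 0.1532] 0.1367 0.0461
```

View pics/t7.png

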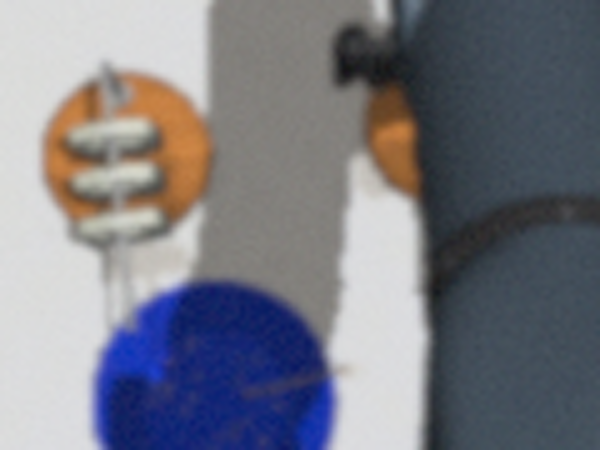

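The top view shows all three boxes hanging in order on the spare arm, at crop (113,137), (115,180) and (120,225). Now the rear box.

Emit:
servo_tool --steps '[1,0,0.2,3,0,1,0,0.2,5.5,0,1,0,0.2,7,0,1,0,0.2,7.5,0,1,0,0.2,7.5,0,0.1,0,0.2,7.5,0,0,0,0.2,7.5,0,0,0,0.2,7.5,0,0,0,0.2,7.5,0]' --force 25

```text
t: 26.62
eef_pos: [0.5808, -0.0594, 0.0949]
tool_rot: [-3.141, -0.036, -0.002]
ft_force: [-0.4, 2.0, 5.9]
opening: 0.585
gripper_force: 25.6
```

Emit:
servo_tool --steps '[-0.1,0,0,-0.6,0,-0.1,0,0,-1.2,0,-0.1,0,0,-1.8,0,-0.1,-1,0,-1.8,0,-0.1,-3,0,-1.8,0,-0.1,-5.5,0,-1.8,0,-0.1,-8,0,-1.8,0,-0.1,-10.5,0,-1.8,0,-0.1,-13,0,-1.8,0,-0.1,-15,0,-1.8,0,-0.1,-15.5,0,-1.8,0,-0.1,-15.5,0,-1.8,0]'

```text
t: 28.12
eef_pos: [0.4255, -0.0633, 0.1125]
tool_rot: [3.141, 0.036, 0.001]
ft_force: [0.6, 0.6, -0.6]
opening: 0.586
gripper_force: 26.2
```

Emit:
servo_tool --steps '[-0.1,0,0,-3,0,-0.1,0,0,-7,0,-0.1,0,2,-10,0.15,-0.1,-0.3,4,-10,0.3,-0.1,-0.6,6,-10,0.45,-0.1,-0.9,8,-10,0.6,-0.1,-1.2,10,-10,0.75,-0.1,-1.6,12,-10,0.9,-0.1,-2,12.7,-10,1.03,-0.1,-2,12.7,-10,1.03,-0.1,-2,12.7,-10,1.03,-0.1,-2,12.7,-10,1.03]'

```text
t: 29.62
eef_pos: [0.4086, -0.1902, 0.2123]
tool_rot: [-2.753, 1.512, -0.0]
ft_force: [-0.7, 0.3, -0.2]
opening: 0.584
gripper_force: 26.4
```

```bash
python3 - <<'E'
from h import *
d=snap("wrist","w8",None,1.25); togo((.4468,-.276,.21))
print(telemetry.read_state()["qpos"].round(2))
E
```

```text
t 29.675 eef [ 0.4085 -0.1903  0.2123] to go cm [9.28 1.36 0.23] toolx [ 0.536 -0.844 -0.   ] tooly [-0.844 -0.536 -0.   ] toolz [ 0.  0. -1.]
[ 0.19  0.27  0.18  2.03 -0.06  0.84 -2.17]
```

View pics/w8.png

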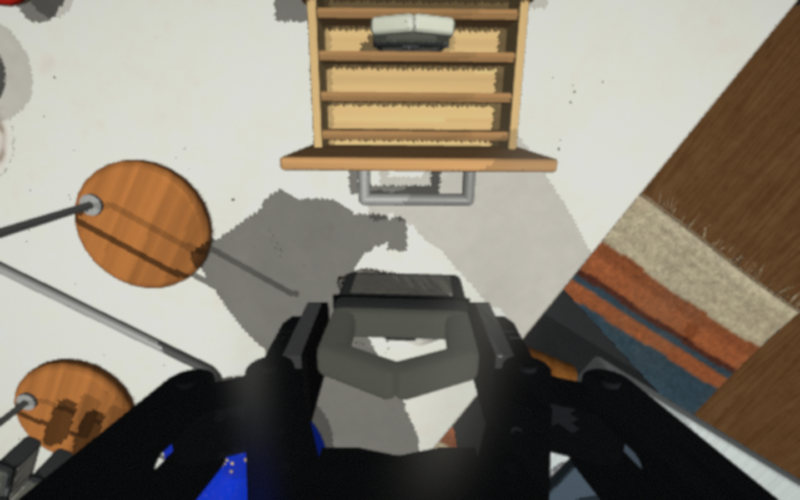

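The wrist view is level with the drawer. The partition crests are at picture rows 133, 97 and 55 (slot_1 between 97 and 55), and the drawer middle is at column ~418. The handle is at (417,200).

```bash
python3 - <<'E'
from h import *
d=dict(np.load("pics/w8.npz")); w=cloud(d)
s=telemetry.read_state(); M=R.from_rotvec(s["tool_rot"]).as_matrix()
t=(w-s["eef_pos"])@M*100   # tool-axis cm from TCP
def at(u,v,n=2): 
    a=t[int(v/1.25)-n:int(v/1.25)+n+1,int(u/1.25)-n:int(u/1.25)+n+1].reshape(-1,3); return np.nanmedian(a,0).round(2)
for n,u,v in [("panel top L",300,163),("panel top R",540,164),("crest0",370,134),("crest0R",470,134),("crest1L",345,97),("crest1R",490,99),("crest2L",345,57),("crest2R",490,57),("slot1 floor",370,80),("slot1 floor",470,80),("slot0 floor",370,115),("sideL",316,100),("sideR",517,100),("handle",417,201)]: print(n,at(u,v,1))
# column profile
c=int(365/1.25)
for v in range(36,132,2): print(v,np.nanmedian(t[v,c-6:c+6],0).round(2)[[0,2]],end=" ")
E
```

```text
panel top L [ 4.47 -5.56 10.67]
panel top R [ 4.42  8.36 10.69]
crest0 [ 5.77 -1.86 16.72]
crest0R [ 5.78  5.23 16.81]
crest1L [ 8.27 -3.52 16.77]
crest1R [ 8.13  6.48 16.75]
crest2L [10.83 -3.45 16.82]
crest2R [10.84  6.29 16.71]
slot1 floor [ 9.51 -1.97 19.77]
slot1 floor [ 9.52  5.51 19.8 ]
slot0 floor [ 6.99 -2.01 19.72]
sideL [ 8.02 -5.57 16.5 ]
sideR [ 8.05  8.23 16.58]
handle [ 1.79  1.31 13.  ]
36 [11.92 19.82] 38 [11.74 19.79] 40 [11.57 19.78] 42 [11.06 16.83] 44 [10.89 16.65] 46 [10.75 16.78] 48 [10.61 16.98] 50 [10.59 18.35] 52 [10.55 19.77] 54 [10.38 19.79] 56 [10.21 19.79] 58 [10.03 19.77] 60 [ 9.86 19.76] 62 [ 9.68 19.79] 64 [ 9.51 19.74] 66 [ 9.33 19.79] 68 [ 9.15 19.72] 70 [ 8.98 19.79] 72 [ 8.8 19.8] 74 [ 8.53 16.9 ] 76 [ 8.36 16.77] 78 [ 8.19 16.75] 80 [ 8.03 16.9 ] 82 [ 7.9  19.79] 84 [ 7.72 19.78] 86 [ 7.54 19.78] 88 [ 7.36 19.77] 90 [ 7.18 19.79] 92 [ 6.99 19.78] 94 [ 6.81 19.74] 96 [ 6.63 19.77] 98 [ 6.44 19.77] 100 [ 6.25 19.82] 102 [ 6.07 19.76] 104 [ 5.98 17.56] 106 [ 5.85 16.84] 108 [ 5.68 16.71] 110 [ 5.5  16.87] 112 [ 5.12 19.79] 114 [ 4.93 19.78] 116 [ 4.78 19.27] 118 [ 4.78 17.1 ] 120 [ 4.79 15.07] 122 [ 4.79 13.37] 124 [ 4.79 11.85] 126 [ 4.75 10.8 ] 128 [ 4.62 10.7 ] 130 [ 4.47 10.72]
```

Emit:
servo_tool --steps '[-0.1,1,0.2,0,0,-0.1,3,0.4,0,0,-0.1,5.5,0.7,0,0,-0.1,8,1,0,0,-0.1,9.2,1.3,0,0,-0.1,9.55,1.35,0,0,-0.1,9.55,1.35,4,0,-0.1,9.55,1.35,8,0,-0.1,9.55,1.35,11,0,-0.1,9.55,1.35,12.5,0,-0.1,9.55,1.35,12.5,0,-0.1,9.55,1.35,12.5,0]'

```text
t: 31.18
eef_pos: [0.4484, -0.2789, 0.0883]
tool_rot: [-2.752, 1.516, -0.002]
ft_force: [0.5, 0.4, 0.1]
opening: 0.582
gripper_force: 26.4
```

```bash
python3 - <<'E'
from h import *
d=snap("wrist","w9",None,1.25); w=cloud(d)
s=telemetry.read_state(); M=R.from_rotvec(s["tool_rot"]).as_matrix(); print(s["eef_pos"])
t=((w-s["eef_pos"])@M*100).reshape(-1,3); t=t[np.isfinite(t[:,0])]
for lo,hi in [(-4.6,-3.8),(-3,-1),(-.8,-.2),(0,1.5)]:
    q=t[(t[:,2]>lo)&(t[:,2]<hi)&(abs(t[:,0])<1.2)&(abs(t[:,1])<2.2)]; print(lo,len(q),q.min(0).round(2) if len(q) else "",q.max(0).round(2) if len(q) else "")
q=t[(t[:,2]>3.2)&(t[:,2]<6)&(abs(t[:,0])<4.5)&((abs(t[:,1])>3)&(abs(t[:,1])<6.3))]
h,e=np.histogram(q[:,0],np.arange(-4.5,4.6,.2)); print([(round(float(a),1),int(b)) for a,b in zip(e,h) if b])
E
```

```text
[ 0.44849    -0.27895598  0.08845422]
-4.6 1324 [-0.47 -1.04 -4.32] [ 0.63  1.31 -3.8 ]
-3 893 [-0.39 -2.2  -3.  ] [ 0.65  2.2  -1.  ]
-0.8 2024 [-0.7  -2.18 -0.8 ] [ 0.73  2.18 -0.2 ]
0 1235 [ 0.61 -2.2   0.  ] [0.86 2.19 1.5 ]
[(-4.1, 1), (-3.9, 5), (-3.7, 33), (-1.7, 65), (-1.5, 206), (-1.3, 563), (-1.1, 901), (0.7, 3), (0.9, 217), (1.1, 305), (1.3, 535), (1.5, 690), (3.5, 271), (3.7, 318), (3.9, 2)]
```

View pics/w9.png

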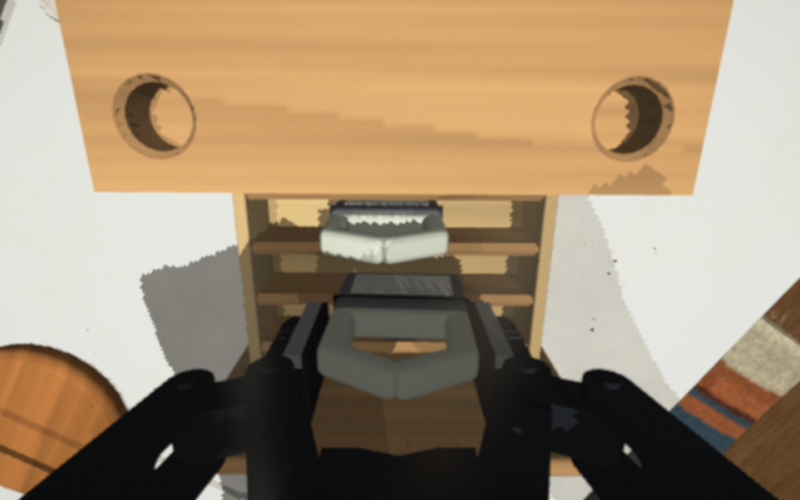

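The view shows the held box midway between the two crests, and ahead of it the unit's front sockets at (155,115) and (635,117). I'll lower it.

Emit:
servo_tool --steps '[-0.1,-0.05,0,0.8,0,-0.1,-0.05,0,1.6,0,-0.1,-0.05,0,2.4,0,-0.1,-0.05,0,3.1,0,-0.1,-0.05,0,3.6,0,-0.1,-0.05,0,3.9,0,-0.1,-0.05,0,3.9,0]'

```text
t: 32.1
eef_pos: [0.4475, -0.2782, 0.0481]
tool_rot: [2.752, -1.516, -0.0]
ft_force: [0.4, -0.3, -0.6]
opening: 0.584
gripper_force: 26.4
```

Emit:
servo_tool --steps '[-0.1,0,0,0.1,0,-0.1,0,0,0.2,0,-0.1,0,0,0.3,0,-0.1,0,0,0.3,0]'

```text
t: 32.6
eef_pos: [0.4475, -0.2786, 0.0457]
tool_rot: [2.751, -1.517, 0.001]
ft_force: [-2.2, -0.3, 4.8]
opening: 0.58
gripper_force: 25.0
```

Emit:
servo_tool --steps '[-0.1,0,0,-0.15,0,0.3,0,0,-0.15,0,0.6,0,0,-0.15,0,0.7,0,0,-0.15,0,0.7,0,0,-0.15,0,0.7,0,0,-3,0,0.7,0,0,-8,0,0.7,0,0,-13,0,0.7,0,0,-17,0,0.7,0,0,-17,0,0.7,0,0,-17,0]'

```text
t: 33.98
eef_pos: [0.4472, -0.2779, 0.2148]
tool_rot: [-2.752, 1.516, 0.001]
ft_force: [0.1, 0.6, 0.1]
opening: 0.852
gripper_force: 0.0
```

```bash
python3 - <<'E'
from h import *
d=snap("wrist","w10",None,1.25); w=cloud(d)
s=telemetry.read_state(); M=R.from_rotvec(s["tool_rot"]).as_matrix(); print(s["eef_pos"],s["qpos"].round(2))
P=w.reshape(-1,3); P=P[np.isfinite(P[:,0])]
u=P[(abs(P[:,2]-.114)<.01)&(P[:,0]>.43)&(P[:,1]<-.3)]; print("unit top z",np.median(u[:,2]))
togo((.3885,-.184,.06))
E
```

```text
[ 0.44702246 -0.2777951   0.21429478] [ 0.32  0.38  0.2   1.86 -0.09  0.92 -2.01]
unit top z 0.11456939311294925
t 34.025 eef [ 0.447  -0.2778  0.2143] to go cm [-11.03  -0.08  15.45] toolx [ 0.534 -0.845 -0.002] tooly [-0.845 -0.534  0.001] toolz [-0.002  0.001 -1.   ]
```

View pics/w10.png

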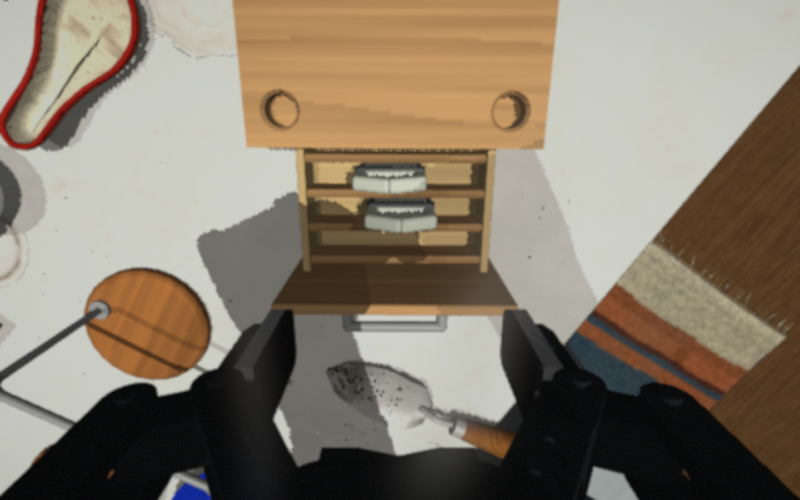

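The rear box stands in slot_1 at (400,215), in front of the fixed box at (390,180). Now I'll shut the drawer by its handle with closed fingers.

Emit:
servo_tool --steps '[0,-3,0,0,0,-1,-6,0,0,0,-1,-9,0,0,0,-1,-11.3,0,0,0,-1,-11.3,0,1,0,-1,-11.3,0,4,0,-1,-11.3,0,8,0,-1,-11.3,0,12,0,-1,-11.3,0,14.5,0,-1,-11.3,0,15.2,0,-1,-11.3,0,15.2,0,-1,-11.3,0,15.2,0]'

```text
t: 35.52
eef_pos: [0.3877, -0.1831, 0.0639]
tool_rot: [-2.751, 1.516, -0.002]
ft_force: [0.3, 0.4, 0.6]
opening: -0.001
gripper_force: 0.0
```

```bash
python3 - <<'E'
from h import *
togo((.407,-.2124,.062))
E
```

```text
t 35.525 eef [ 0.3877 -0.1831  0.0639] to go cm [ 3.51 -0.07  0.19] toolx [ 0.534 -0.845  0.001] tooly [-0.845 -0.534 -0.001] toolz [ 0.001 -0.    -1.   ]
```

Emit:
servo_tool --steps '[-1,0.7,0,0,0,-1,1.3,0,0,0,-1,1.7,0,0,0,-1,2.1,0,0,0,-1,2.5,0,0,0,-1,3,0,0,0,-1,3.5,0,0,0,-1,4,0,0,0,-1,4.5,0,0,0,-1,5,0,0,0,-1,5.5,0,0,0,-1,6,0,0,0]'

```text
t: 37.02
eef_pos: [0.4193, -0.2337, 0.0633]
tool_rot: [2.751, -1.516, -0.0]
ft_force: [-2.3, 1.0, 1.0]
opening: 0.005
gripper_force: 0.9
```

Emit:
servo_tool --steps '[-1,0.5,0,0,0,-1,1,0,0,0,-1,1.5,0,0,0,-1,2,0,0,0,-1,2.5,0,0,0,-1,3,0,0,0,-1,3.5,0,0,0,-1,4,0,0,0,-1,4.4,0,0,0,-1,4.8,0,0,0,-1,5.2,0,0,0,-1,5.5,0,0,0]'

```text
t: 38.52
eef_pos: [0.4488, -0.2801, 0.0633]
tool_rot: [-2.752, 1.516, -0.0]
ft_force: [-2.4, 0.1, -0.0]
opening: 0.002
gripper_force: 0.8
```

Emit:
servo_tool --steps '[-1,0.2,0,0,0,-1,0.4,0,0,0,-1,0.6,0,0,0,-1,0.7,0,0,0,-1,0.8,0,0,0,-1,0.8,0,0,0]'

```text
t: 39.28
eef_pos: [0.4524, -0.2858, 0.0632]
tool_rot: [-2.751, 1.515, 0.003]
ft_force: [-3.0, 4.7, 3.8]
opening: -0.001
gripper_force: 2.6
```

```bash
python3 - <<'E'
from h import *
togo((.447,-.2778,.062))
E
```

```text
t 39.275 eef [ 0.4524 -0.2858  0.0632] to go cm [-0.97  0.02  0.13] toolx [ 0.535 -0.845 -0.002] tooly [-0.845 -0.535  0.   ] toolz [-0.001  0.001 -1.   ]
```

Emit:
servo_tool --steps '[-1,0.1,0,0,0,-1,0.2,0,0,0,-1,0.3,0,0,0,-1,0.3,0,0,0]'

```text
t: 39.78
eef_pos: [0.4524, -0.286, 0.063]
tool_rot: [-2.751, 1.513, 0.01]
ft_force: [-8.5, 12.6, 9.3]
opening: 0.0
gripper_force: 7.1
```

Emit:
servo_tool --steps '[-1,-0.5,0,0,0,-1,-2.0,0,0,0,-1,-4,0,0,0,-1,-7,0,-3,0,-1,-9,0,-8,0,0.5,-9,0,-14,0,1,-9,0,-18,0,1,-9,0,-18,0,1,-9,0,-18,0]'

```text
t: 40.9
eef_pos: [0.4061, -0.2127, 0.2428]
tool_rot: [-2.752, 1.515, -0.0]
ft_force: [-0.2, 0.3, 0.2]
opening: 0.848
gripper_force: 0.0
```

```bash
python3 - <<'E'
from h import *
d=snap("wrist","w11",None,1.25); togo((.42,.37,.25)); snap("top","t11")
print(telemetry.read_state()["qpos"].round(2))
E
```

```text
t 40.95 eef [ 0.4058 -0.2126  0.2423] to go cm [-48.49 -32.33  -0.74] toolx [ 0.534 -0.845 -0.001] tooly [-0.845 -0.534  0.001] toolz [-0.001  0.001 -1.   ]
[ 0.23  0.25  0.19  1.97 -0.06  0.93 -2.13]
```

View pics/w11.png

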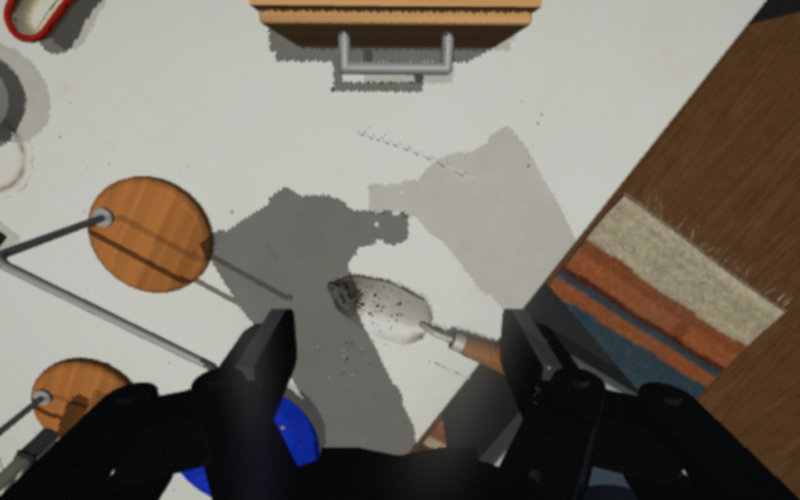

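The drawer is shut against the unit: the force built up with no further travel, and the panel is flush in the picture at (395,15). Next I'll find the trug.

```bash
python3 - <<'E'
from h import *
d=dict(np.load("pics/t11.npz")); P=cloud(d).reshape(-1,3); P=P[np.isfinite(P[:,0])]
q=P[(P[:,2]>.03)&(P[:,1]>.24)&(P[:,0]<.6)&(P[:,0]>.3)&(P[:,1]<.55)]
r=cv2.minAreaRect(q[:,:2].astype(np.float32)); print("outline",r,len(q))
b=q[q[:,2]>.09]; r=cv2.minAreaRect(b[:,:2].astype(np.float32)); print("bar",r,len(b),b[:,:2].mean(0))
c=b[:,:2]-b[:,:2].mean(0); v=np.linalg.svd(c)[2][0]; print("bar dir deg",np.degrees(np.arctan2(v[1],v[0]))%180)
E
```

```text
outline ((0.4488486349582672, 0.3744761645793915), (0.1635855883359909, 0.12400482594966888), 73.29637908935547) 1320
bar ((0.4480758011341095, 0.37471145391464233), (0.16358476877212524, 0.028408527374267578), 73.51714324951172) 313 [0.44800732 0.37199423]
bar dir deg 73.39265788839606
```

Emit:
servo_tool --steps '[1,-1,-2,-1,-0.1,1,-3,-4,-1,-0.2,1,-5,-7,-1,-0.3,1,-7,-9,-1,-0.4,1,-9,-11,-1,-0.5,1,-11,-13,-1,-0.6,1,-13,-16,-1,-0.7,1,-15,-18,-1,-0.82,1,-17,-20.5,-1,-0.95,1,-19,-23,-1,-1.08,1,-19.7,-23.6,-1,-1.15,1,-19.7,-23.6,-1,-1.15]'

```text
t: 42.5
eef_pos: [0.5005, 0.0809, 0.2531]
tool_rot: [-3.133, -0.229, 0.001]
ft_force: [0.0, -1.2, 0.3]
opening: 0.999
gripper_force: 0.0
```

Emit:
servo_tool --steps '[1,0,-3,0,-0.1,1,0,-6,0,-0.25,1,-0.2,-9,0,-0.4,1,-0.4,-12.5,0,-0.53,1,-0.5,-16,0,-0.66,1,-0.6,-19.5,0,-0.79,1,-0.7,-23,0,-0.92,1,-0.8,-26.5,0,-1.05,1,-0.9,-29,0,-1.14,1,-0.9,-29.9,0,-1.14,1,-0.9,-29.9,0,-1.14,1,-0.9,-29.9,0,-1.14]'

```text
t: 44.0
eef_pos: [0.4496, 0.3729, 0.2533]
tool_rot: [2.519, 1.876, -0.001]
ft_force: [-0.4, -0.4, -0.7]
opening: 0.999
gripper_force: 0.0
```

```bash
python3 - <<'E'
from h import *
d=snap("wrist","w12",None,1.25); togo((.448,.3745,.082)); P=cloud(d).reshape(-1,3); P=P[np.isfinite(P[:,0])]
q=P[(P[:,2]>.03)&(P[:,1]>.24)&(P[:,0]<.58)&(P[:,0]>.3)&(P[:,1]<.55)]
print("outline",cv2.minAreaRect(q[:,:2].astype(np.float32)))
b=q[(q[:,2]>.095)&(np.hypot(q[:,0]-.448,q[:,1]-.3745)<.06)]; print("bar",cv2.minAreaRect(b[:,:2].astype(np.float32)),b[:,:2].mean(0),np.percentile(b[:,2],[5,50,95]))
c=b[:,:2]-b[:,:2].mean(0); v=np.linalg.svd(c,full_matrices=False)[2][0]; print("bar dir deg",np.degrees(np.arctan2(v[1],v[0]))%180)
E
```

```text
t 44.05 eef [0.4497 0.373  0.2534] to go cm [ 0.11 -0.22 17.14] toolx [ 0.286  0.958 -0.001] tooly [ 0.958 -0.286  0.001] toolz [ 0.    -0.001 -1.   ]
outline ((0.4488688111305237, 0.37229642271995544), (0.1614479124546051, 0.14948759973049164), 73.42798614501953)
bar ((0.4477073848247528, 0.37490302324295044), (0.09564332664012909, 0.0988580733537674), 28.96428108215332) [0.44934091 0.38278234] [0.10955872 0.32278781 0.34242001]
bar dir deg 163.8732682612783
```

View pics/w12.png

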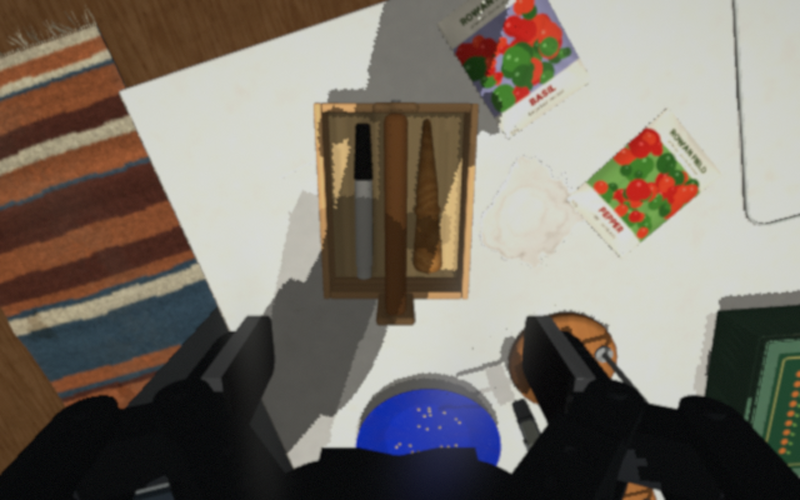

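The picture shows the trug lined up with the tool: the bar is vertical at column 396, with the marker on the left and the dibber on the right. I'll measure it precisely in tool axes.

```bash
cat >> h.py <<'E'
def toolcloud(d):
    s=telemetry.read_state(); M=R.from_rotvec(s["tool_rot"]).as_matrix()
    t=((cloud(d)-s["eef_pos"])@M*100).reshape(-1,3); return t[np.isfinite(t[:,0])]
E
python3 - <<'E'
from h import *
d=dict(np.load("pics/w12.npz")); t=toolcloud(d)
b=t[(t[:,2]>13)&(t[:,2]<16)&(abs(t[:,1])<2)&(abs(t[:,0])<6)]
print("bar y",np.percentile(b[:,1],[2,50,98]).round(2),"z",np.median(b[:,2]).round(2)," slope",np.polyfit(b[:,0],b[:,1],1).round(4))
e=t[(t[:,2]>13)&(t[:,2]<16)&(abs(t[:,1])<2)&(abs(t[:,0])<12)]; print("end panels x",e[:,0].min().round(2),e[:,0].max().round(2))
wl=t[(t[:,2]>18)&(t[:,2]<20)&(abs(t[:,1])<9)&(abs(t[:,0])<12)]
r=cv2.minAreaRect(wl[:,:2].astype(np.float32)); print("walls",r)
o=t[(t[:,2]>13)&(t[:,2]<20.5)&(abs(t[:,1])<9)&(abs(t[:,0])<12)]; print("outline",cv2.minAreaRect(o[:,:2].astype(np.float32)))
E
```

```text
bar y [-1.04 -0.3   0.5 ] z 14.43  slope [-0.0012 -0.2663]
end panels x -8.08 7.99
walls ((-0.1764087677001953, -0.2717304229736328), (12.444757461547852, 15.945455551147461), 89.93917083740234)
outline ((-0.07790565490722656, -0.2718348503112793), (12.444757461547852, 16.142457962036133), 89.93917083740234)
```

Emit:
servo_tool --steps '[1,-0.1,-0.27,4,0,1,-0.1,-0.27,9,0,1,-0.1,-0.27,13,0,1,-0.1,-0.27,16,0,1,-0.1,-0.27,17.2,0,1,-0.1,-0.27,17.2,0,0,-0.1,-0.27,17.2,0,-0.7,-0.1,-0.27,17.2,0,-0.8,-0.1,-0.27,17.2,0,-0.8,-0.1,-0.27,17.2,0,-0.8,-0.1,-0.27,17.2,0,-0.8,-0.1,-0.27,17.2,0]' --force 70

```text
t: 45.55
eef_pos: [0.4468, 0.374, 0.0816]
tool_rot: [2.517, 1.879, 0.001]
ft_force: [1.2, -0.3, 4.4]
opening: 0.176
gripper_force: 71.6
```

Emit:
servo_tool --steps '[-0.8,0,0,-0.5,0,-0.8,0,0,-1.5,0,-0.8,0,0,-3.5,0,-0.8,0,0,-7,0,-0.8,0,0,-11,0,-0.8,0,0,-15,0,-0.8,0,0,-18.5,0,-0.8,0,0,-20,0,-0.8,0,0,-20,0,-0.8,0,0,-20,0]'

```text
t: 46.8
eef_pos: [0.4458, 0.3733, 0.2797]
tool_rot: [2.517, 1.88, -0.004]
ft_force: [0.5, -0.9, -4.1]
opening: 0.174
gripper_force: 70.5
```

```bash
python3 - <<'E'
from h import *
togo((.50,.05,.28)); s=telemetry.read_state(); print(s["ft_force"],s["ft_torque"],s["gripper_force"])
d=snap("wrist","w13",None,1.25); t=toolcloud(d)
e=t[(t[:,2]>-4.5)&(t[:,2]<-1.5)&(abs(t[:,1])<2)&(abs(t[:,0])<10)]; print(len(e),e.min(0) if len(e) else 0,e.max(0) if len(e) else 0)
o=t[(t[:,2]>1)&(t[:,2]<3.5)&(abs(t[:,1])<7.5)&(abs(t[:,0])<10)]; print(cv2.minAreaRect(o[:,:2].astype(np.float32)),np.polyfit(o[:,0],o[:,2],1))
E
```

```text
t 46.8 eef [0.4458 0.3733 0.2797] to go cm [-2.946e+01  1.437e+01  2.000e-02] toolx [ 0.284  0.959 -0.002] tooly [ 0.959 -0.284 -0.001] toolz [-0.002 -0.002 -1.   ]
[ 0.45752413 -0.91087017 -4.143029  ] [-0.01581336 -0.02255728 -0.00123078] 70.49282312393188
15822 [-3.87040416 -1.99869075 -4.49986725] [ 8.0194736   1.99898275 -1.50016803]
((0.035279273986816406, -0.04587221145629883), (12.439371109008789, 15.651788711547852), 89.98645782470703) [-0.05183934  2.42388352]
```

View pics/w13.png

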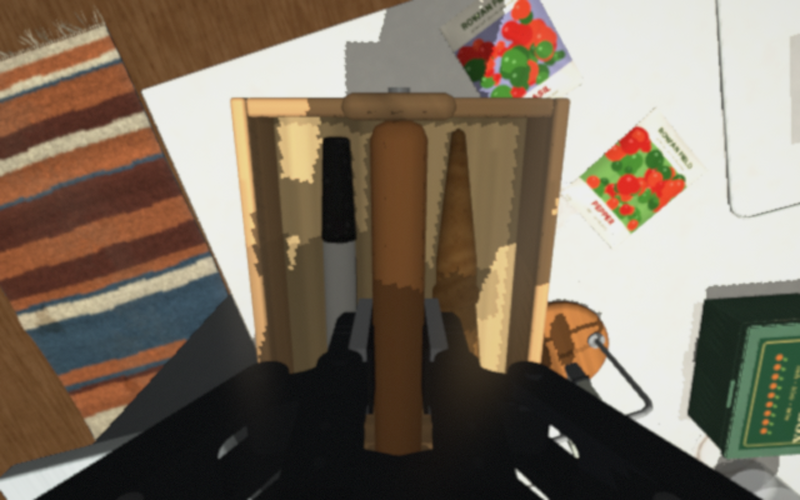

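The trug hangs level and centred in the grip, with its tools in place. Now I'll get the unit's socket pose from earlier frames.

```bash
python3 - <<'E'
from h import *
for n,pts in [("w9",[(155,115.5),(633.5,117.5)]),("w10",[(280,110),(511,109)])]:
    d=dict(np.load(f"pics/{n}.npz")); a,b=[ray(d,(u+.5)/1.25-.5,(v+.5)/1.25-.5,.114)[:2] for u,v in pts]
    v=a-b; th=np.arctan2(v[1],v[0]); x=np.array([np.sin(th),-np.cos(th)])
    print(n,a.round(4),b.round(4),"dist",np.linalg.norm(v).round(4),"ydir",np.degrees(th).round(2),"centre",((a+b)/2+.045*x).round(4))
    # unit top rectangle front part from depth
    P=cloud(d).reshape(-1,3); q=P[(abs(P[:,2]-.1145)<.004)&(P[:,1]<-.29)&(P[:,0]>.4)]
    s=np.array([np.cos(th),np.sin(th)]); c=(a+b)/2+.045*x; l=(q[:,:2]-c); print("  front edge",np.percentile(l@x,.5).round(4),"sides",np.percentile(l@s,[.5,99.5]).round(4),"z",np.median(q[:,2]).round(4))
# trug levelness from the held view
d=dict(np.load("pics/w13.npz")); t=toolcloud(d)
for sgn in (-1,1):
    o=t[(t[:,2]>1)&(t[:,2]<3.8)&(t[:,1]*sgn>5.55)&(t[:,1]*sgn<6.1)&(abs(t[:,0])<7.5)]
    print("rim",len(o),np.polyfit(o[:,0],o[:,2],1).round(4) if len(o)>9 else "")
E
```

```text
w9 [ 0.5408 -0.3068] [ 0.4337 -0.3741] dist 0.1265 ydir 32.14 centre [ 0.5112 -0.3786]
  front edge -0.1113 sides [-0.082   0.0822] z 0.1145
w10 [ 0.5402 -0.3066] [ 0.434  -0.3746] dist 0.1261 ydir 32.61 centre [ 0.5113 -0.3785]
  front edge -0.0654 sides [-0.0822  0.082 ] z 0.1146
rim 4186 [-0.0185  2.4694]
rim 3924 [-0.0159  2.3236]
```

Emit:
servo_tool --steps '[-0.8,-1,0.5,0,0,-0.8,-3,1.4,0,0.04,-0.8,-6,2.8,0,0.08,-0.8,-9.5,4.4,0,0.12,-0.8,-13,6,0,0.16,-0.8,-16.5,7.6,0,0.2,-0.8,-20,9.2,0,0.24,-0.8,-23.5,10.8,0,0.28,-0.8,-27,12.4,0,0.31,-0.8,-30.5,14,0,0.34,-0.8,-33,15.3,0,0.36,-0.8,-34.3,15.8,0,0.36]'

```text
t: 48.35
eef_pos: [0.4999, -0.0028, 0.2812]
tool_rot: [2.816, 1.392, -0.001]
ft_force: [-0.1, 0.7, -3.6]
opening: 0.178
gripper_force: 70.5
```

Emit:
servo_tool --steps '[-0.8,-1.5,1.2,0,0,-0.8,-4,3.2,0,0.04,-0.8,-7,5.6,0,0.08,-0.8,-10,8,0,0.12,-0.8,-13,10.4,0,0.16,-0.8,-16,12.8,0,0.2,-0.8,-19,15.2,0,0.25,-0.8,-22,17.6,0,0.3,-0.8,-25,20,0,0.33,-0.8,-27.5,22,0,0.36,-0.8,-29,23.3,0,0.36,-0.8,-29.5,23.7,0,0.36]'

```text
t: 49.85
eef_pos: [0.511, -0.3785, 0.2809]
tool_rot: [-3.018, -0.872, 0.0]
ft_force: [-0.3, 0.0, -4.0]
opening: 0.175
gripper_force: 70.5
```

Emit:
servo_tool --steps '[-0.8,0,0,1,0,-0.8,0,0,2.5,0,-0.8,0,0,3,0,-0.8,0,0,3,0,-0.8,0,0,3,0,-0.8,0,0,3,0]'

```text
t: 50.6
eef_pos: [0.5115, -0.3781, 0.2518]
tool_rot: [3.017, 0.872, 0.001]
ft_force: [0.8, 0.4, -4.2]
opening: 0.179
gripper_force: 70.5
```

```bash
python3 - <<'E'
from h import *
c=np.array([.5112,-.3786]); d=snap("wrist","w14",None,1.25); t=toolcloud(d)
s=telemetry.read_state(); M=R.from_rotvec(s["tool_rot"]).as_matrix(); print("toolx deg",np.degrees(np.arctan2(M[1,0],M[0,0])),s["gripper_force"])
e=t[(t[:,2]>-4.5)&(t[:,2]<-1.5)&(abs(t[:,1])<2)&(t[:,0]>3)&(t[:,0]<10)]; print("far end x",np.percentile(e[:,0],99.8))
o=t[(t[:,2]>1)&(t[:,2]<3.8)&(abs(t[:,1])<7.5)&(abs(t[:,0])<7)]; print("walls y",np.percentile(o[:,1],[.2,99.8]))
togo((*c,.1815)); w=snap("top","t14",(375,150,495,250),5)
E
```

```text
toolx deg 32.240003754959474 70.49502611160278
far end x 7.965845578609959
walls y [-6.1517102   6.18288961]
t 50.65 eef [ 0.5114 -0.3782  0.2517] to go cm [-0.05  0.02  7.02] toolx [0.846 0.533 0.   ] tooly [ 0.533 -0.846  0.001] toolz [ 0.001 -0.    -1.   ]
```

View pics/w14.png

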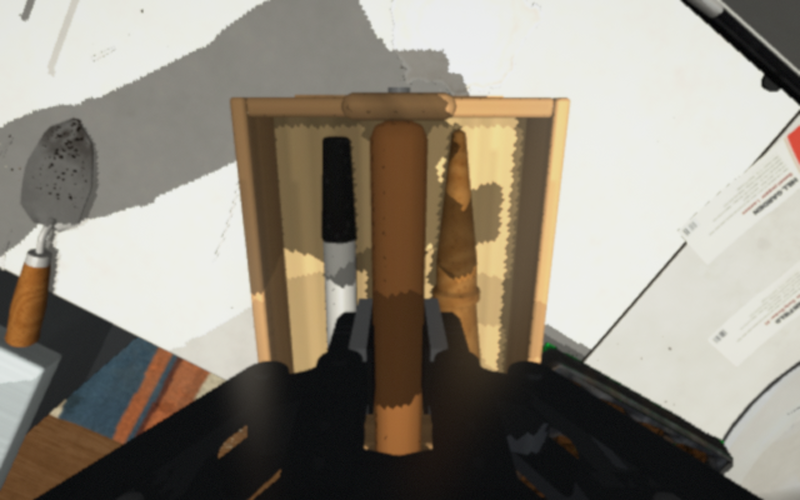

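The trug hangs square over the unit with its tools inside, and the offsets are within 0.5 mm. I'll lower it slowly, checking force.

Emit:
servo_tool --steps '[-0.8,0,0,1.5,0,-0.8,0,0,3,0,-0.8,0,0,4.2,0,-0.8,0,0,5,0,-0.8,0,0,5.4,0,-0.8,0,0,5.7,0,-0.8,0,0,6,0,-0.8,0,0,6.2,0,-0.8,0,0,6.2,0]'

```text
t: 51.82
eef_pos: [0.5113, -0.378, 0.1893]
tool_rot: [-3.018, -0.872, 0.0]
ft_force: [0.8, 0.6, -3.9]
opening: 0.171
gripper_force: 70.5
```

Emit:
servo_tool --steps '[-0.8,0,0,0.3,0,-0.8,0,0,0.5,0,-0.8,0,0,0.65,0,-0.8,0,0,0.75,0,-0.8,0,0,0.85,0,-0.8,0,0,0.85,0]'

```text
t: 52.58
eef_pos: [0.5115, -0.3784, 0.1814]
tool_rot: [3.017, 0.872, 0.001]
ft_force: [-1.1, -1.0, 3.0]
opening: 0.173
gripper_force: 71.5
```

Emit:
servo_tool --steps '[-0.5,0,0,0,0,-0.2,0,0,0,0,-0.1,0,0,0,0,-0.1,0,0,0,0,-0.1,0,0,-1,0,-0.1,0,0,-4,0,-0.1,0,0,-8,0,-0.1,0,0,-13,0,-0.1,0,0,-16,0,-0.1,0,0,-16,0,-0.1,0,0,-16,0]' --force 40

```text
t: 53.95
eef_pos: [0.5111, -0.3778, 0.3405]
tool_rot: [-3.018, -0.872, 0.001]
ft_force: [-0.2, -0.1, -0.8]
opening: 0.454
gripper_force: 0.0
```

```bash
python3 - <<'E'
from h import *
d=snap("wrist","w15",None,1.25); P=cloud(d).reshape(-1,3); P=P[np.isfinite(P[:,0])]
l=P[:,:2]-np.array([.5112,-.3786]); th=np.radians(32.2); y=l@[np.cos(th),np.sin(th)]; x=l@[np.sin(th),-np.cos(th)]
for n,m in [("bar",(abs(x)<.006)&(abs(y)<.06)&(P[:,2]>.19)&(P[:,2]<.23)),("wall+",(x>.0575)&(x<.061)&(abs(y)<.07)&(P[:,2]>.13)&(P[:,2]<.18)),("wall-",(x<-.0575)&(x>-.061)&(abs(y)<.07)&(P[:,2]>.13)&(P[:,2]<.18))]:
    if m.sum()>20: print(n,m.sum(),np.percentile(P[m,2],[10,50,90]).round(4),"slope",np.polyfit(y[m],P[m,2],1)[0].round(4))
im=snap("side","s15",(260,130,460,280),4)
E
```

```text
bar 2003 [0.2083 0.2094 0.2103] slope -0.001
wall+ 527 [0.1618 0.1626 0.1636] slope -0.0015
wall- 506 [0.1619 0.1626 0.1635] slope -0.002
```

View pics/s15.png

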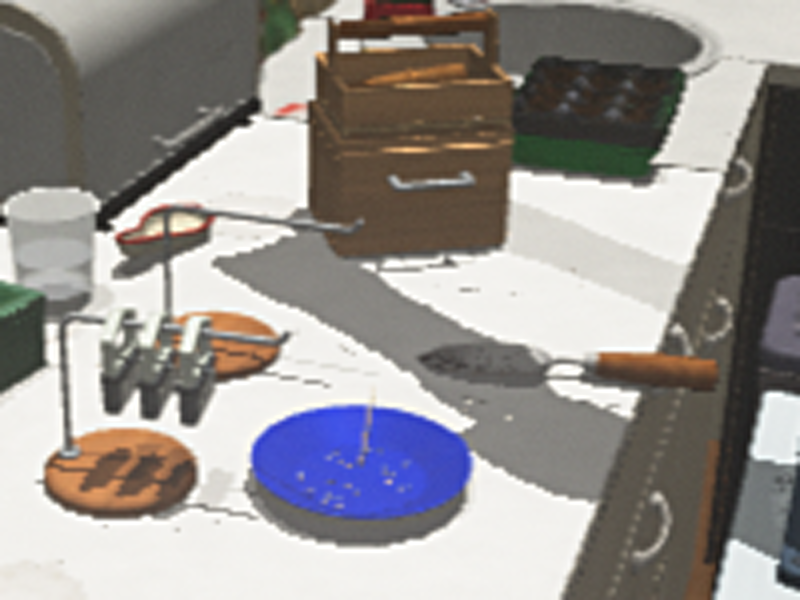

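The picture shows the trug seated level on the unit, with the bar top at 209 mm, so the feet are home at 100 mm. The drawer is shut, the three boxes hang on the spare hook, and the saucer and spoon rest are untouched. I'll hand it in.

```bash
python3 -c "
from h import *
print(bot.sign_off())"
```

```text
the job is handed in; nothing more can be done
None
```

The job is done and handed in at about 54 s: the three front boxes hang on the spare hook, the rear box stands in slot_1 with the drawer pushed fully shut, the trug sits home in its sockets with its tools, and nothing else was touched.

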